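# Hold a case in the corner of the measuring board

## Robot

A 6-joint arm with a two-finger parallel gripper is mounted at the origin on the work surface. World frame = base frame: x ahead of the robot, y to its left, z up, the work surface at z = 0. Lengths are in mm, angles in degrees, forces in N, time in s.
With the tool pointing down it reaches from about 325 to 850 mm from the base axis. Payload 4.4 kg.
Tool frame: the origin (TCP) lies midway between the tips of the shut fingers; the grasp point (between the pads) lies 19 mm behind it; z points along the fingers, y is the direction in which the jaws open and shut (so a half turn about z gives the same grasp; the last joint's range is limited). The gripper opens to 94 mm and grips with 3 to 60 N. Pads are 16 mm wide; open, the fingers measure 119 mm over their backs; the gripper's body (75 mm by 177 mm) begins 78 mm behind the grasp point.
Start: joints at [58.069, 11.837, 88.321, -0, 79.842, -8.623], TCP at [227.521, 528.073, 205.447] pointing down, gripper open.
Joint ranges: [-156.59, 156.59], [-49.26, 127.26], [12.9, 141.05], [-63.56, 243.56], [4.71, 150.69], [-161.64, 161.64]. Speed limits (degrees/s): [159.86, 159.86, 180, 180, 180, 180].

## Interface

Orientations are given as [roll, pitch, yaw] about the fixed x, y, z axes, in that order (R = Rz(yaw) Ry(pitch) Rx(roll)).
In Python, from rig import monitor, viewer, job gives the robot as it stands. The module is installed in compiled form; this text tells all that it offers.
- The arm moves only by the tool drive_tool, never from a script. Its argument "series" is a list of rows, each an object of numbers: "grip": the opening, from 0 (shut) to 1 (fully open); "dx", "dy", "dz": the shift along the tool's x, y, z in cm; "spin": the turn about the tool's z in degrees. In form: [{"grip": .., "dx": .., "dy": .., "dz": .., "spin": ..}, ...]. A call has 1 to 5 rows; each row shifts and turns the commanded pose from where the row before left it, along the tool's axes as they then stand; what a row does not reach is not made up. A row lasts 1/12 s, in which the tool goes at most 41.7 mm and 7.16 degrees, less where a joint would pass 70% of its speed; a pose out of reach is approached as far as the arm can. A call is refused whole if a number of a shift passes 4.17 or a number of a turn 7.16, either way. A call with a gripper value outside its range is refused whole. The fingers move at their own pace and stop on an object; "grip_force" is the grip in N (left out, the last holds). Time passes only in rows, so rows that do not move let the fingers close. It gives the time, the measured TCP pose, the force and the opening at its end, in the units of the state.
- monitor.sense(): the state, without advancing time (a new reading comes with each control period).
- viewer.get_image(name): name is "side" or "top"; returns (picture, depth): 384x512x3 uint8, red, green, blue; 384x512 float32, mm along the optical axis (not along the pixel's ray), 0 where there is no reading.
- viewer.calibration(name): a dict with "fx", "fy", "cx", "cy" (pixels), "rvec" (rotation vector, rad) and "tvec" (3), from world to camera coordinates, as OpenCV has them. Camera axes: x right, y down, z forward; pixel columns grow to the right and rows downward; lengths in mm; the calibration is good to about 2 mm. A picture is of the moment at which its call begins. calibration takes no time and is no camera call.
- job.job_done(): hands the job in, once; it reports no verdict.
The state is a dict: "clock": time; "qpos": joint angles; "qd": joint speeds; "joint_torque": joint torques, N m; "tcp_pos": TCP position; "tcp_rot": TCP orientation; "force": force on the tool from outside, world axes, zero at the start; "torque": the same for the moment, N m; "width": finger opening in mm.
Only numpy, scipy, OpenCV 4.12 (cv2) and the standard library are available. Lean on these libraries where they do the work, as an engineer would, in place of code of your own. Each camera call takes 0.05 s, during which the arm holds its last target.

## Task

Slide the black hard-shell case across the measuring board, never lifting it, until it sits square and flush with its long side against the metal fence and one end against the orange stop block. Then, for the size photo, push it diagonally, firmly but not hard (about 15 newtons towards the fence and about as much down), so that it is pressed against the fence and onto the board at once, and finish while still holding that push; do not let go. Leave the tape roll, swab tub, spray bottle and scale where they are.

Things in the scene. Friction and masses are not known exactly. Their poses are not given: they have to be found in the camera images.
- board: Pale teal measuring board with a white grid, fixed to the bench, 240 (its x) x 580 (its y) x 8 thick mm. Origin: centre of its underside, on the bench (z = 0); its top is 8 mm higher. Its x axis points across it to the fence (roughly away from the robot), y along the fence. It, the fence and the stops are smooth: the case slides with a friction coefficient of about 0.14 to 0.22. Place and yaw (within 0.2 rad) differ each time.
- fence: Aluminium fence fixed along the board's far side, 540 long (its y), 20 thick, 45 mm high. Origin: on its near face (the face the case is pushed against, looking along -x, towards the robot), mid-length, level with the board's top. Axes parallel to the board's; the fence fills x = 0 to 20 mm. A flush case has its centre 42 mm in front of this face.
- orange_stop: Orange stop block fixed on the board against the fence near its left or right end (differs each time), 55 (x) x 30 (y) x 40 mm high. Origin: level of the board's top, on the fence's near face, middle of its 30 mm width; it fills x = -55 to 0, y = -15 to 15 mm, axes as the fence. The case goes on its inner side (towards mid-fence), its centre then 80 mm from here along the fence.
- blue_stop: Blue stop block, same size and origin as the orange one, fixed at the other end of the fence; not used.
- case: Loose black rigid case, 84 (its x) x 130 (y) x 60 mm high, 0.25 to 0.46 kg, grey carry handle on top. Origin: centre of its underside, z up. Sides upright to 40 mm; both long upper edges have a full-length 45-degree bevel from (x = +-42, z = 40) to (x = +-22, z = 60) mm, good for a diagonal push with closed fingertips. Starts turned up to 0.3 rad from the board, clear of the fence.
- case_handle (a point): Middle of the case's grey carry-handle bar, 81 mm above the case's underside on its centre. The bar is 14 (case x) x 74 (case y) x 14 mm high (74 to 88 mm above the underside), rigid, with a 50 x 14 mm opening under it; it can be pinched from above with the fingers closing along the case's x.
- tape_roll: Bystander: brown tape roll lying flat, 100 mm across, 48 mm high, to the left of the board, nearer the robot. Origin: centre of its underside.
- swab_tub: Bystander: white swab tub, 72 mm across, 75 mm high, beyond the fence. Origin: centre of its underside.
- spray_bottle: Bystander: red bottle with a black cap, 44 mm across, 170 mm high, to the left of the board. Origin: centre of its underside.
- scale: Bystander: flat kitchen scale, 200 x 140 x 31 mm, to the right of the board. Origin: centre of its underside.
Not all that is in view belongs to the job. Of the things that look like the case, the middle-sized one is meant.

How it is judged:
By the outcome, as a careful person would: the job done as asked, in the order asked, and still so for the second after the job is handed in, while the arm keeps its last pose, push and grip.
It also fails if it takes over 64 s, if anything falls off the work surface, if the arm or the gripper's body presses on something with over 40 N, if the wrist force passes 120 N, or if a joint passes its speed limit or range.

## Working session

There is one attempt and no reset: what is moved stays moved. The work goes in short steps, Python scripts to look and compute and a tool call to move; the robot and the scene stay as the last step left them, time stands still between calls to the robot, and variables do not carry over. Pictures are saved under pics/ and viewed, and the job is handed in when it is done.

Besides the shell and the picture viewer there is one more tool, called after "Emit:" as name([rows], argument=value, ...), one row to a line, values as JSON. drive_tool: Moves the arm, as the interface text tells. Its arguments: {"type":"object","properties":{"series":{"type":"array","items":{"type":"object","properties":{"grip":{"type":"number"},"dx":{"type":"number"},"dy":{"type":"number"},"dz":{"type":"number"},"spin":{"type":"number"}}}},"grip_force":{"type":"number"}},"required":["series"]}

```bash
mkdir -p pics
cat > h.py <<'E'
import numpy as np, cv2
from rig import monitor, viewer, job
def cam(n):
    c=viewer.calibration(n); K=np.array([[c['fx'],0,c['cx']],[0,c['fy'],c['cy']],[0,0,1.]])
    R=cv2.Rodrigues(np.array(c['rvec'],float))[0]; return K,R,np.array(c['tvec'],float).ravel()
def plane(n,uv,z):
    K,R,t=cam(n); uv=np.atleast_2d(uv).astype(float)
    d=(R.T@np.linalg.inv(K)@np.c_[uv,np.ones(len(uv))].T).T; o=-R.T@t
    return o+d*((z-o[2])/d[:,2])[:,None]
def pts(n,dep):
    K,R,t=cam(n); v,u=np.mgrid[:dep.shape[0],:dep.shape[1]]
    p=np.stack([(u-K[0,2])/K[0,0]*dep,(v-K[1,2])/K[1,1]*dep,dep],-1)
    return (p-t)@R
def proj(n,P):
    K,R,t=cam(n); q=(np.atleast_2d(P)@R.T+t)@K.T; return q[:,:2]/q[:,2:]
def grab(n,name):
    im,d=viewer.get_image(n); np.savez('pics/'+name+'.npz',im=im,d=d)
    cv2.imwrite('pics/'+name+'.png',im[:,:,::-1]); return im,d
E
python3 - <<'E'
from h import *
print(monitor.sense())
for n in('top','side'):
    grab(n,n+'0'); K,R,t=cam(n); print(n,K[0,0],-R.T@t,R[2])
E
```

```text
{'clock': 0.0, 'qpos': array([ 5.80686038e+01,  1.18863833e+01,  8.84027183e+01, -5.88613802e-04,
        7.98417110e+01, -8.62311982e+00]), 'qd': array([-0.03635863,  0.02882977,  0.02067448, -0.00878382,  0.05097302,
       -0.05572672]), 'joint_torque': array([-7.82890220e-04, -3.70871222e+01, -2.81418765e+01,  6.97153970e-02,
        3.61530064e-02, -1.83057900e-04]), 'tcp_pos': array([227.10235333, 527.38210256, 204.28689652]), 'tcp_rot': array([-1.79870579e+02, -1.90406905e-02,  1.56691807e+02]), 'force': array([ 0.3695071 , -0.39387961, -0.31428502]), 'torque': array([0.01321261, 0.02315426, 0.03767182]), 'width': 93.79419539001047}
top 450.9868584331078 [ 395.52094761  -20.95294317 1602.65163098] [ 1.11962056e-01  7.24629325e-04 -9.93712218e-01]
side 456.5686785558918 [ 476.17332786 -924.24991047  996.52129519] [ 0.06294013  0.69464157 -0.71659726]
```

View pics/top0.png

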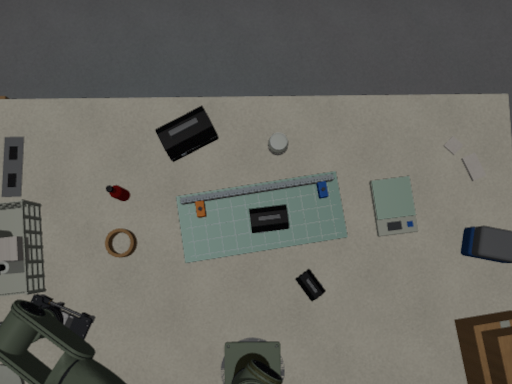

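View pics/side0.png

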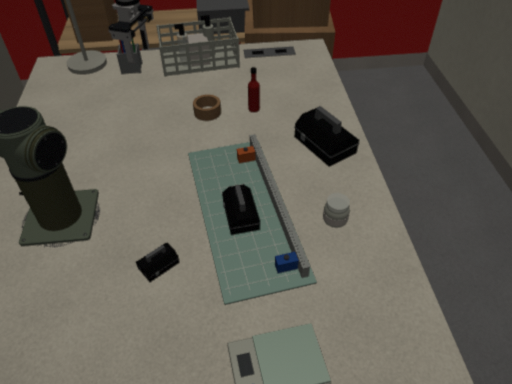

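Three case-like things in top view: a large one at (187,133) beyond the fence, a middle-sized one at (269,219) on the board, and a small one at (310,285) near the robot. The one on the board fits the description. I'll confirm it by size and an enlarged crop. The orange stop is at (200,208), on the left (+y) end, and the blue stop is at (322,190).

```bash
cat > meas.py <<'E'
from h import *
import sys
def board(im,d):
    hsv=cv2.cvtColor(im,cv2.COLOR_RGB2HSV); P=pts('top',d)
    return hsv,P
def dark(im): return (im.max(2)<60)
E
python3 - <<'E'
from h import *
z=np.load('pics/top0.npz'); im,d=z['im'],z['d']
P=pts('top',d); hsv=cv2.cvtColor(im,cv2.COLOR_RGB2HSV)
for uv in[(187,133),(269,219),(310,285),(200,208),(322,190),(260,188),(230,240)]:print(uv,P[uv[1],uv[0]].round(1),hsv[uv[1],uv[0]])
print('table',np.median(P[300:330,150:200,2]), 'board',np.median(P[235:250,200:240,2]))
# sizes of case-like: points above table in boxes
for n,(a,b,c,e) in dict(big=(150,105,222,165),mid=(240,198,298,238),small=(292,264,330,304)).items():
    s=P[b:e,a:c]; m=(im[b:e,a:c].max(2)<70)
    q=s[m]; print(n,m.sum(),'z',np.percentile(q[:,2],[5,50,95]).round(), cv2.minAreaRect(q[:,:2].astype(np.float32)))
crop=cv2.resize(im[165:275,165:355,::-1],None,fx=4,fy=4,interpolation=cv2.INTER_CUBIC); cv2.imwrite('pics/crop0.png',crop)
# orange, blue, fence
for n,lo,hi in[('or',(5,150,80),(18,255,255)),('bl',(105,120,60),(125,255,255))]:
    m=cv2.inRange(hsv,lo,hi)>0; m[:,:170]=0;m[:,350:]=0;m[:170]=0;m[250:]=0
    q=P[m];q=q[q[:,2]>30]; print(n,len(q),np.median(q[:,2]),cv2.minAreaRect(q[:,:2].astype(np.float32)))
m=cv2.inRange(hsv,(75,30,120),(100,120,255))>0; m[:,:170]=0;m[:,350:]=0;m[:170]=0;m[270:]=0
q=P[m];q=q[q[:,2]<18];print('board',len(q),cv2.minAreaRect(q[:,:2].astype(np.float32)))
s=P[165:215,175:350].reshape(-1,3); q=s[(s[:,2]>45)&(s[:,2]<60)]; print('fence',len(q),cv2.minAreaRect(q[:,:2].astype(np.float32)))
E
```

```text
(187, 133) [815.3 216.3  83.2] [150  18  29]
(269, 219) [514.5 -62.6  83.9] [120   5  51]
(310, 285) [ 292.1 -197.7   66. ] [120   8  65]
(200, 208) [557.8 174.5  52.2] [107  36  50]
(322, 190) [ 616.9 -249.9   44.9] [108  68  45]
(260, 188) [625.1 -33.7  53.2] [101  20 102]
(230, 240) [447.9  74.2   3.1] [ 79  38 128]
table -0.6384355398350695 board 7.677833009526616
big 1829 z [ 28.  81. 115.] ((632.9080200195312, 131.10191345214844), (560.651611328125, 190.7249755859375), 26.56380844116211)
mid 848 z [47. 65. 79.] ((481.26910400390625, -66.46215057373047), (159.02163696289062, 128.82662963867188), 7.053524017333984)
small 466 z [27. 40. 58.] ((341.4801940917969, -143.326904296875), (256.26300048828125, 76.89214324951172), 49.47163009643555)
or 113 48.018228685208285 ((556.6385498046875, 175.05178833007812), (52.74274444580078, 28.28340721130371), 7.6133246421813965)
bl 125 47.850643187957424 ((509.5517578125, -155.8394775390625), (55.57058334350586, 348.8572692871094), 49.26138687133789)
board 6980 ((531.235595703125, -35.276580810546875), (236.54701232910156, 575.96875), 8.516153335571289)
fence 1219 ((581.5157470703125, -29.121337890625), (110.62245178222656, 539.7443237304688), 8.340119361877441)
```

View pics/crop0.png

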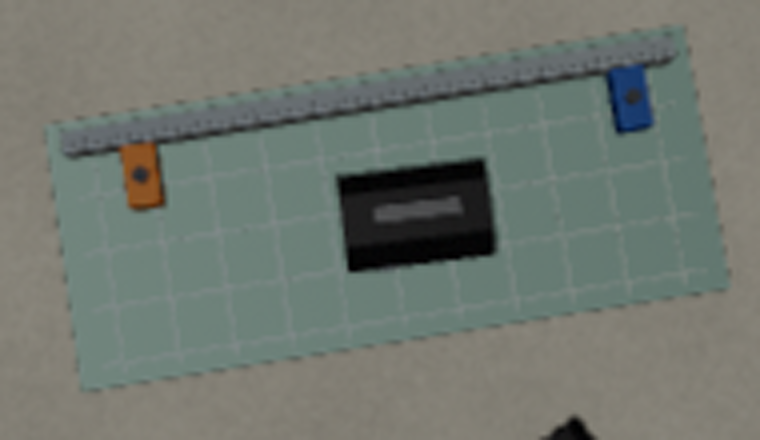

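The crop shows one rigid case with its grey handle at crop (417,209). It is about twice as long as a grid cell pair, and it is the middle one of the three. Next I'll measure the fence face, the stop and the case precisely.

```bash
cat > meas.py <<'E'
from h import *
def largest(m):
    cs=cv2.findContours(m.astype(np.uint8)*255,cv2.RETR_EXTERNAL,cv2.CHAIN_APPROX_NONE)[0]
    return max(cs,key=cv2.contourArea)[:,0,:]
def rect(n,cnt,z): # expand half pixel is ignored; returns center,size,angle in world
    w=plane(n,cnt,z)[:,:2].astype(np.float32); return cv2.minAreaRect(w)
def case(im,roi):
    x0,y0,x1,y1=roi; S=4
    c=cv2.resize(im[y0:y1,x0:x1],None,fx=S,fy=S,interpolation=cv2.INTER_CUBIC)
    m=c.max(2)<75
    m=cv2.morphologyEx(m.astype(np.uint8),cv2.MORPH_CLOSE,np.ones((25,25)))
    m=cv2.morphologyEx(m,cv2.MORPH_OPEN,np.ones((15,15)))
    cn=largest(m); return (cn+.5)/S-.5+[x0,y0]
def handle(im,cn):
    m=np.zeros(im.shape[:2],np.uint8); cv2.fillPoly(m,[cn.round().astype(np.int32)],1); m=cv2.erode(m,np.ones((3,3)))
    ys,xs=np.nonzero(m); return xs,ys
E
python3 - <<'E'
from meas import *
z=np.load('pics/top0.npz'); im,d=z['im'],z['d']; hsv=cv2.cvtColor(im,cv2.COLOR_RGB2HSV)
for nm,roi in dict(big=(145,100,225,168),mid=(238,195,300,240),small=(290,262,332,306)).items():
    cn=case(im,roi); print(nm,rect('top',cn,dict(big=60,mid=48,small=30)[nm]))
# handle of mid
x0,y0,x1,y1=250,205,288,232
g=cv2.resize(im[y0:y1,x0:x1],None,fx=4,fy=4,interpolation=cv2.INTER_CUBIC).max(2)
print(np.percentile(g,[5,50,75,90,99]))
c=largest(g>68); print('handle',rect('top',(c+.5)/4-.5+[x0,y0],96),len(c))
S=4;x0,y0,x1,y1=170,165,355,270
c=cv2.resize(im[y0:y1,x0:x1],None,fx=S,fy=S,interpolation=cv2.INTER_CUBIC);h=cv2.cvtColor(c,cv2.COLOR_RGB2HSV)
for n,lo,hi,z in[('or',(5,120,60),(20,255,255),48),('bl',(103,120,50),(125,255,255),48)]:
    m=cv2.morphologyEx(cv2.inRange(h,lo,hi),cv2.MORPH_CLOSE,np.ones((21,21)));cn=(largest(m>0)+.5)/S-.5+[x0,y0]
    print(n,rect('top',cn,z))
m=cv2.inRange(h,(70,28,90),(100,255,255)); m=cv2.morphologyEx(m,cv2.MORPH_CLOSE,np.ones((9,9)))
cv2.imwrite('pics/m.png',m)
m2=cv2.inRange(h,(100,8,75),(130,60,150)); cv2.imwrite('pics/m2.png',m2)
for u in(230,260,290,310):print([tuple(hsv[v,u]) for v in range(int(206-(u-180)*.13)-16,int(206-(u-180)*.13)+4)])
E
```

```text
big ((819.7816772460938, 221.29232788085938), (134.6512451171875, 188.54470825195312), 27.483287811279297)
mid ((519.5945434570312, -63.05821228027344), (86.05387115478516, 131.0971221923828), 6.491624355316162)
small ((290.6421203613281, -202.16885375976562), (97.90476989746094, 61.61965560913086), 35.610469818115234)
[  4.  28.  47.  90. 129.]
handle ((555.8566284179688, -47.74129104614258), (99.98976135253906, 12.670265197753906), 89.36685943603516) 253
or ((556.3009033203125, 175.6338653564453), (56.95374298095703, 32.474422454833984), 8.636399269104004)
bl ((619.0872802734375, -249.51300048828125), (57.0700798034668, 34.33533477783203), 7.869052410125732)
[(np.uint8(23), np.uint8(26), np.uint8(129)), (np.uint8(23), np.uint8(25), np.uint8(130)), (np.uint8(23), np.uint8(25), np.uint8(131)), (np.uint8(23), np.uint8(25), np.uint8(130)), (np.uint8(42), np.uint8(22), np.uint8(117)), (np.uint8(75), np.uint8(33), np.uint8(123)), (np.uint8(76), np.uint8(33), np.uint8(116)), (np.uint8(90), np.uint8(21), np.uint8(109)), (np.uint8(102), np.uint8(23), np.uint8(112)), (np.uint8(99), np.uint8(
[... 2472 characters left out ...]
nt8(24), np.uint8(118)), (np.uint8(101), np.uint8(18), np.uint8(114)), (np.uint8(98), np.uint8(18), np.uint8(112)), (np.uint8(97), np.uint8(21), np.uint8(107)), (np.uint8(100), np.uint8(22), np.uint8(103)), (np.uint8(100), np.uint8(14), np.uint8(106)), (np.uint8(80), np.uint8(11), np.uint8(72)), (np.uint8(77), np.uint8(31), np.uint8(75)), (np.uint8(79), np.uint8(43), np.uint8(112)), (np.uint8(78), np.uint8(42), np.uint8(121)), (np.uint8(79), np.uint8(44), np.uint8(122)), (np.uint8(78), np.uint8(42), np.uint8(121)), (np.uint8(79), np.uint8(44), np.uint8(121)), (np.uint8(79), np.uint8(44), np.uint8(121)), (np.uint8(79), np.uint8(44), np.uint8(122)), (np.uint8(78), np.uint8(42), np.uint8(121))]
```

Run:
```python
from meas import *
z=np.load('pics/top0.npz'); im=z['im']
x0,y0,x1,y1=254,208,284,228
g=cv2.resize(im[y0:y1,x0:x1],None,fx=4,fy=4,interpolation=cv2.INTER_CUBIC).max(2)
c=largest(g>68); print('handle top',rect('top',(c+.5)/4-.5+[x0,y0],96))
c=np.array([519.6,-63,8])
print('proj of handle at case centre', proj('side',c+[0,0,88]),proj('top',c+[0,0,88]))
im=np.load('pics/side0.npz')['im']; cv2.imwrite('pics/c1.png',cv2.resize(im[130:280,180:320,::-1],None,fx=4,fy=4,interpolation=cv2.INTER_CUBIC))
```

```text
handle top ((520.4238891601562, -61.971092224121094), (11.876592636108398, 70.03810119628906), 6.51535701751709)
proj of handle at case centre [[240.66209622 194.30646667]] [[269.19636812 217.20852135]]
```

View pics/c1.png

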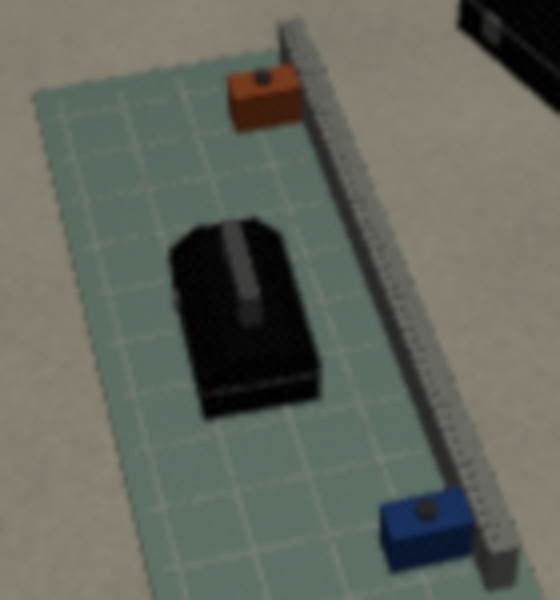

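Emit:
drive_tool([
  {"grip": 0.6, "dx": -3.1, "dy": -2.6},
  {"grip": 0.6, "dx": -3.1, "dy": -2.6},
  {"grip": 0.6, "dx": -3.1, "dy": -2.6},
  {"grip": 0.6, "dx": -3.1, "dy": -2.6},
  {"grip": 0.6, "dx": -3.1, "dy": -2.6},
])

```text
validation failed for argument at $.se...
```

Emit:
drive_tool([
  {"grip": 0.6, "dx": -3.1, "dy": -2.6},
  {"grip": 0.6, "dx": -3.1, "dy": -2.6},
  {"grip": 0.6, "dx": -3.1, "dy": -2.6},
  {"grip": 0.6, "dx": -3.1, "dy": -2.6},
  {"grip": 0.6, "dx": -3.1, "dy": -2.6},
])

```text
validation failed for argument at $.se...
```

Emit:
drive_tool([
  {"grip": 0.6, "dx": -3.1, "dy": -2.6},
  {"grip": 0.6, "dx": -3.1, "dy": -2.6},
  {"grip": 0.6, "dx": -3.1, "dy": -2.6},
  {"grip": 0.6, "dx": -3.1, "dy": -2.6},
  {"grip": 0.6},
])

```text
validation failed for argument at $.se...
```

Emit:
drive_tool([
  {"grip": 0.6, "spin": 7},
  {"grip": 0.6, "spin": 7},
  {"grip": 0.6, "spin": 7},
  {"grip": 0.6, "spin": 7},
  {"grip": 0.6, "spin": 7},
])

```text
validation failed for argument at $.se...
```

Emit:
drive_tool([
  {"grip": 0.6, "spin": 7},
  {"grip": 0.6, "spin": 7},
  {"grip": 0.6, "spin": 7},
  {"grip": 0.6, "spin": 4},
  {"grip": 0.6},
])

```text
validation failed for argument at $.se...
```

All fields are probably required in every row.

Emit:
drive_tool([
  {"grip": 0.6, "dx": -3.1, "dy": -2.6, "dz": 0, "spin": 0},
  {"grip": 0.6, "dx": -3.1, "dy": -2.6, "dz": 0, "spin": 0},
  {"grip": 0.6, "dx": -3.1, "dy": -2.6, "dz": 0, "spin": 0},
  {"grip": 0.6, "dx": -3.1, "dy": -2.6, "dz": 0, "spin": 0},
  {"grip": 0.6, "dx": -3.1, "dy": -2.6, "dz": 0, "spin": 0},
])

```text
clock: 0.52
tcp_pos: [318.4, 345.5, 204.9]
tcp_rot: [-180.0, -0.0, 156.7]
force: [0.9, -0.2, 0.5]
width: 64.3
```

Emit:
drive_tool([
  {"grip": 0.6, "dx": -3.1, "dy": -2.6, "dz": 0, "spin": 0},
  {"grip": 0.6, "dx": -3.1, "dy": -2.6, "dz": 0, "spin": 0},
  {"grip": 0.6, "dx": -3.1, "dy": -2.6, "dz": 0, "spin": 0},
  {"grip": 0.6, "dx": -3.1, "dy": -2.6, "dz": 0, "spin": 0},
  {"grip": 0.6, "dx": -3.1, "dy": -2.6, "dz": 0, "spin": 0},
])

```text
clock: 0.93
tcp_pos: [409.4, 164.8, 205.2]
tcp_rot: [180.0, -0.0, 156.7]
force: [0.9, 0.7, 0.3]
width: 56.4
```

Emit:
drive_tool([
  {"grip": 0.6, "dx": -3.1, "dy": -2.6, "dz": 0, "spin": 0},
  {"grip": 0.6, "dx": -3.1, "dy": -2.6, "dz": 0, "spin": 0},
  {"grip": 0.6, "dx": -3.1, "dy": -2.6, "dz": 0, "spin": 0},
  {"grip": 0.6, "dx": -3.1, "dy": -2.6, "dz": 0, "spin": 0},
  {"grip": 0.6, "dx": -3.1, "dy": -2.6, "dz": 0, "spin": 0},
])

```text
clock: 1.35
tcp_pos: [500.4, -16.0, 205.1]
tcp_rot: [180.0, -0.0, 156.7]
force: [0.1, 0.5, 0.0]
width: 56.6
```

Emit:
drive_tool([
  {"grip": 0.6, "dx": 0, "dy": 0, "dz": 0, "spin": 7},
  {"grip": 0.6, "dx": 0, "dy": 0, "dz": 0, "spin": 7},
  {"grip": 0.6, "dx": 0, "dy": 0, "dz": 0, "spin": 7},
  {"grip": 0.6, "dx": 0, "dy": 0, "dz": 0, "spin": 7},
  {"grip": 0.6, "dx": 0, "dy": 0, "dz": 0, "spin": 7},
])

```text
clock: 1.77
tcp_pos: [499.8, -14.3, 204.8]
tcp_rot: [-179.9, -0.1, 121.3]
force: [-0.1, 0.4, 0.1]
width: 56.4
```

Emit:
drive_tool([
  {"grip": 0.6, "dx": 0, "dy": 0, "dz": 0, "spin": 7},
  {"grip": 0.6, "dx": 0, "dy": 0, "dz": 0, "spin": 7},
  {"grip": 0.6, "dx": 0, "dy": 0, "dz": 0, "spin": 7},
  {"grip": 0.6, "dx": 0, "dy": 0, "dz": 0, "spin": 4.2},
  {"grip": 0.6, "dx": 0, "dy": 0, "dz": 0, "spin": 0},
])

```text
clock: 2.18
tcp_pos: [499.8, -14.0, 204.9]
tcp_rot: [-179.9, -0.0, 96.4]
force: [-0.2, -0.9, -0.4]
width: 56.2
```

Emit:
drive_tool([
  {"grip": 0.6, "dx": -2.5, "dy": 0.7, "dz": 0, "spin": 0},
  {"grip": 0.6, "dx": -2.5, "dy": 0.8, "dz": 0, "spin": 0},
  {"grip": 0.6, "dx": 0, "dy": 0, "dz": 3.0, "spin": 0},
  {"grip": 0.6, "dx": 0, "dy": 0, "dz": 3.0, "spin": 0},
  {"grip": 0.6, "dx": 0, "dy": 0, "dz": 3.0, "spin": 0},
])

```text
clock: 2.6
tcp_pos: [521.4, -62.7, 114.8]
tcp_rot: [179.9, 0.0, 96.6]
force: [0.3, -0.7, -0.8]
width: 56.3
```

Run:
```python
from h import *
im,d=grab('side','side1'); cv2.imwrite('pics/c2.png',cv2.resize(im[80:270,150:340,::-1],None,fx=3,fy=3,interpolation=cv2.INTER_CUBIC))
print(monitor.sense()['tcp_pos'])
```

```text
[515.73464898 -61.06282585 107.73361371]
```

View pics/c2.png

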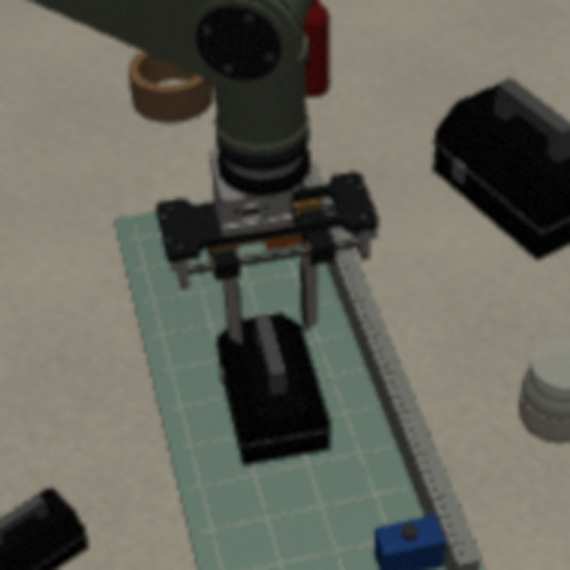

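The open fingers, at crop (235,330) and (310,320), straddle the handle line at (270,355). I'll let the arm settle and re-read before going down.

Emit:
drive_tool([
  {"grip": 0.6, "dx": 0, "dy": 0, "dz": 1.4, "spin": 0},
  {"grip": 0.6, "dx": 0, "dy": 0, "dz": 0, "spin": 0},
])

```text
clock: 2.82
tcp_pos: [518.2, -61.4, 98.8]
tcp_rot: [-179.7, -0.1, 96.6]
force: [-0.8, 0.3, -0.1]
width: 56.4
```

Run:
```python
from h import *
for i in range(4):
    s=monitor.sense();print(s['tcp_pos'],s['qd'].round(2)); 
im,d=grab('side','side2'); cv2.imwrite('pics/c3.png',cv2.resize(im[130:260,190:300,::-1],None,fx=5,fy=5,interpolation=cv2.INTER_CUBIC))
s=monitor.sense();print(s['tcp_pos'],s['tcp_rot'])
```

```text
[518.24627375 -61.35069067  98.76108571] [ 0.19 -1.97 -2.16  0.01  2.08  0.39]
[518.24627375 -61.35069067  98.76108571] [ 0.19 -1.97 -2.16  0.01  2.08  0.39]
[518.24627375 -61.35069067  98.76108571] [ 0.19 -1.97 -2.16  0.01  2.08  0.39]
[518.24627375 -61.35069067  98.76108571] [ 0.19 -1.97 -2.16  0.01  2.08  0.39]
[519.45336382 -61.62013533 100.41479747] [-1.79800338e+02 -8.37804065e-02  9.65673771e+01]
```

View pics/c3.png

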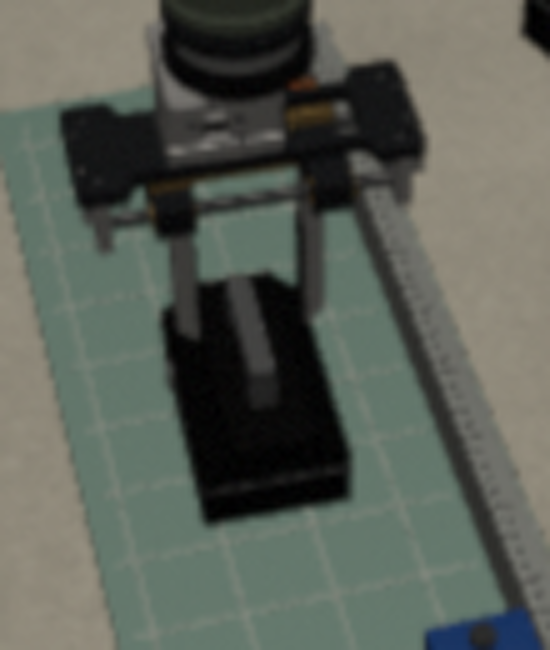

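Fingers are centred on the handle: tips at crop (190,335) and (310,315), handle at (255,335). I'll go down slowly and close gently.

Emit:
drive_tool([
  {"grip": 0.6, "dx": 0, "dy": 0, "dz": 0.8, "spin": 0},
  {"grip": 0.6, "dx": 0, "dy": 0, "dz": 0.8, "spin": 0},
  {"grip": 0.6, "dx": 0, "dy": 0, "dz": 0.6, "spin": 0},
  {"grip": 0.6, "dx": 0, "dy": 0, "dz": 0, "spin": 0},
  {"grip": 0.6, "dx": 0, "dy": 0, "dz": 0, "spin": 0},
])

```text
clock: 3.28
tcp_pos: [520.5, -61.9, 79.2]
tcp_rot: [-180.0, -0.0, 96.5]
force: [-0.2, 1.1, -0.5]
width: 56.4
```

Emit:
drive_tool([
  {"grip": 0.3, "dx": 0, "dy": 0, "dz": 0, "spin": 0},
  {"grip": 0.2, "dx": 0, "dy": 0, "dz": 0, "spin": 0},
  {"grip": 0.1, "dx": 0, "dy": 0, "dz": 0, "spin": 0},
  {"grip": 0, "dx": 0, "dy": 0, "dz": 0, "spin": 0},
  {"grip": 0, "dx": 0, "dy": 0, "dz": 0, "spin": 0},
], grip_force=15)

```text
clock: 3.7
tcp_pos: [521.0, -62.1, 79.7]
tcp_rot: [180.0, 0.0, 96.5]
force: [0.6, 0.6, -0.5]
width: 26.3
```

Emit:
drive_tool([
  {"grip": 0, "dx": 0, "dy": 0, "dz": 0, "spin": 0},
  {"grip": 0, "dx": 0, "dy": 0, "dz": 0, "spin": 0},
  {"grip": 0, "dx": 0, "dy": 0, "dz": 0, "spin": 0},
])

```text
clock: 3.95
tcp_pos: [520.5, -62.1, 79.5]
tcp_rot: [-180.0, -0.0, 96.5]
force: [-0.2, 0.3, 0.8]
width: 14.0
```

Emit:
drive_tool([
  {"grip": 0, "dx": 0, "dy": 0, "dz": 0.05, "spin": 0},
  {"grip": 0, "dx": 0, "dy": 0, "dz": 0.0, "spin": 0},
  {"grip": 0, "dx": 0, "dy": 0, "dz": 0, "spin": 0},
])

```text
clock: 4.2
tcp_pos: [520.8, -62.1, 79.5]
tcp_rot: [-180.0, 0.0, 96.5]
force: [-2.1, 0.9, 5.0]
width: 14.0
```

Emit:
drive_tool([
  {"grip": 0, "dx": 0, "dy": 0, "dz": 0.05, "spin": 0},
  {"grip": 0, "dx": 0, "dy": 0, "dz": 0.0, "spin": 0},
  {"grip": 0, "dx": 0, "dy": 0, "dz": 0, "spin": 0},
])

```text
clock: 4.45
tcp_pos: [521.0, -62.1, 79.5]
tcp_rot: [180.0, 0.0, 96.5]
force: [-3.6, 0.7, 7.3]
width: 13.8
```

A bias of about 7 N down keeps the case on the board. Now I'll square it up and slide it.

Emit:
drive_tool([
  {"grip": 0, "dx": 0, "dy": 0, "dz": 0, "spin": -1},
  {"grip": 0, "dx": 0, "dy": 0, "dz": 0, "spin": -0.9},
  {"grip": 0, "dx": 0.5, "dy": 0.1, "dz": 0, "spin": 0},
  {"grip": 0, "dx": 0.8, "dy": 0.3, "dz": 0, "spin": 0},
  {"grip": 0, "dx": 0.8, "dy": 0.3, "dz": 0, "spin": 0},
])

```text
clock: 4.87
tcp_pos: [526.0, -40.9, 79.4]
tcp_rot: [179.9, 0.1, 98.3]
force: [-0.4, -2.6, 5.6]
width: 14.1
```

Emit:
drive_tool([
  {"grip": 0, "dx": 1, "dy": 0.4, "dz": 0, "spin": 0},
  {"grip": 0, "dx": 1, "dy": 0.4, "dz": 0, "spin": 0},
  {"grip": 0, "dx": 1, "dy": 0.4, "dz": 0, "spin": 0},
  {"grip": 0, "dx": 1, "dy": 0.4, "dz": 0, "spin": 0},
  {"grip": 0, "dx": 1, "dy": 0.4, "dz": 0, "spin": 0},
])

```text
clock: 5.28
tcp_pos: [538.5, 12.1, 79.5]
tcp_rot: [179.9, 0.1, 98.4]
force: [0.2, -2.6, 6.0]
width: 13.9
```

Emit:
drive_tool([
  {"grip": 0, "dx": 1, "dy": 0.4, "dz": 0, "spin": 0},
  {"grip": 0, "dx": 1, "dy": 0.4, "dz": 0, "spin": 0},
  {"grip": 0, "dx": 1, "dy": 0.4, "dz": 0, "spin": 0},
  {"grip": 0, "dx": 1, "dy": 0.4, "dz": 0, "spin": 0},
  {"grip": 0, "dx": 1, "dy": 0.3, "dz": 0, "spin": 0},
])

```text
clock: 5.7
tcp_pos: [550.1, 64.5, 79.5]
tcp_rot: [179.9, 0.1, 98.4]
force: [-0.5, -2.3, 5.7]
width: 13.7
```

Emit:
drive_tool([
  {"grip": 0, "dx": 0.8, "dy": 0.3, "dz": 0, "spin": 0},
  {"grip": 0, "dx": 0.6, "dy": 0.2, "dz": 0, "spin": 0},
  {"grip": 0, "dx": 0.4, "dy": 0.1, "dz": 0, "spin": 0},
  {"grip": 0, "dx": 0, "dy": 0, "dz": 0, "spin": 0},
  {"grip": 0, "dx": 0, "dy": 0, "dz": 0, "spin": 0},
])

```text
clock: 6.12
tcp_pos: [553.4, 84.2, 79.5]
tcp_rot: [179.8, -0.0, 98.4]
force: [-0.8, 1.0, 5.6]
width: 14.1
```

Run:
```python
from h import *
im,d=grab('side','side3'); cv2.imwrite('pics/c4.png',cv2.resize(im[110:240,190:310,::-1],None,fx=5,fy=4.6,interpolation=cv2.INTER_CUBIC))
im,d=grab('top','top3'); cv2.imwrite('pics/c5.png',cv2.resize(im[165:265,170:350,::-1],None,fx=4,fy=4,interpolation=cv2.INTER_CUBIC))
```

```text
(no output)
```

View pics/c4.png

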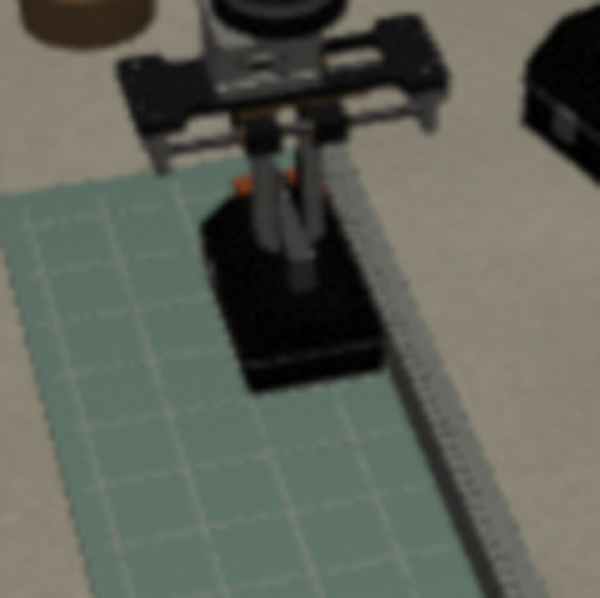

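View pics/c5.png

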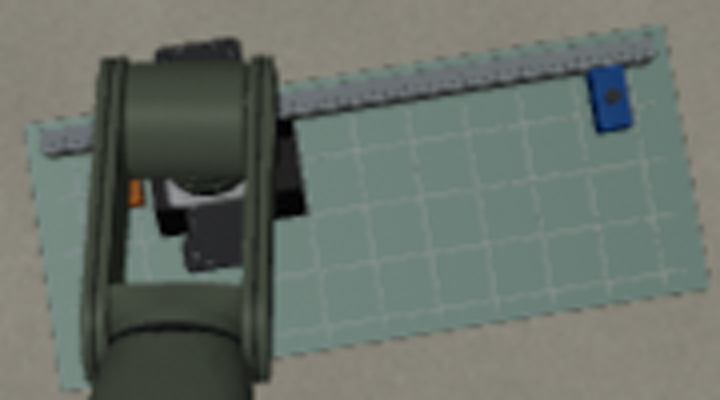

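The case sits just off the fence (side crop (385,345)) and about 10 mm short of the orange stop (top crop (150,190)). Now I'll feel for contact, fence first and then the stop.

Emit:
drive_tool([
  {"grip": 0, "dx": 0, "dy": 0.2, "dz": 0, "spin": 0},
  {"grip": 0, "dx": 0, "dy": 0.2, "dz": 0, "spin": 0},
  {"grip": 0, "dx": 0, "dy": 0, "dz": 0, "spin": 0},
])

```text
clock: 6.47
tcp_pos: [554.7, 84.3, 79.4]
tcp_rot: [-179.8, -0.0, 98.4]
force: [-6.1, -1.1, 11.3]
width: 13.8
```

Emit:
drive_tool([
  {"grip": 0, "dx": 0, "dy": 0.15, "dz": 0, "spin": 0},
  {"grip": 0, "dx": 0, "dy": 0, "dz": 0, "spin": 0},
  {"grip": 0, "dx": 0, "dy": 0, "dz": 0, "spin": 0},
])

```text
clock: 6.72
tcp_pos: [554.7, 84.3, 79.4]
tcp_rot: [-179.6, -0.0, 98.4]
force: [-9.7, -0.9, 14.4]
width: 14.0
```

Emit:
drive_tool([
  {"grip": 0, "dx": 0, "dy": -0.15, "dz": 0, "spin": 0},
  {"grip": 0, "dx": 0.3, "dy": 0, "dz": 0, "spin": 0},
  {"grip": 0, "dx": 0.3, "dy": 0, "dz": 0, "spin": 0},
  {"grip": 0, "dx": 0, "dy": 0, "dz": 0, "spin": 0},
  {"grip": 0, "dx": 0, "dy": 0, "dz": 0, "spin": 0},
])

```text
clock: 7.13
tcp_pos: [554.1, 88.5, 79.4]
tcp_rot: [-179.8, 0.1, 98.4]
force: [-5.3, -5.1, 10.5]
width: 14.0
```

Emit:
drive_tool([
  {"grip": 0, "dx": 0.2, "dy": 0, "dz": 0, "spin": 0},
  {"grip": 0, "dx": 0.2, "dy": 0, "dz": 0, "spin": 0},
  {"grip": 0, "dx": 0, "dy": 0, "dz": 0, "spin": 0},
  {"grip": 0, "dx": 0, "dy": 0, "dz": 0, "spin": 0},
])

```text
clock: 7.47
tcp_pos: [553.5, 92.1, 79.4]
tcp_rot: [-179.8, 0.2, 98.4]
force: [-5.5, -5.8, 10.0]
width: 13.8
```

Emit:
drive_tool([
  {"grip": 0, "dx": 0.15, "dy": 0, "dz": 0, "spin": 0},
  {"grip": 0, "dx": 0.1, "dy": 0, "dz": 0, "spin": 0},
  {"grip": 0, "dx": 0, "dy": 0, "dz": 0, "spin": 0},
  {"grip": 0, "dx": 0, "dy": 0, "dz": 0, "spin": 0},
])

```text
clock: 7.8
tcp_pos: [553.2, 94.4, 79.4]
tcp_rot: [-179.8, 0.2, 98.4]
force: [-5.0, -6.6, 10.5]
width: 14.2
```

Emit:
drive_tool([
  {"grip": 0, "dx": 0.1, "dy": 0, "dz": 0, "spin": 0},
  {"grip": 0, "dx": 0.05, "dy": 0, "dz": 0, "spin": 0},
  {"grip": 0, "dx": 0, "dy": 0, "dz": 0, "spin": 0},
  {"grip": 0, "dx": 0, "dy": 0, "dz": 0, "spin": 0},
])

```text
clock: 8.13
tcp_pos: [553.1, 95.1, 79.4]
tcp_rot: [-179.8, 0.3, 98.4]
force: [-5.4, -8.3, 10.4]
width: 13.7
```

Emit:
drive_tool([
  {"grip": 0, "dx": 0.15, "dy": 0, "dz": 0, "spin": 0},
  {"grip": 0, "dx": 0, "dy": 0, "dz": 0, "spin": 0},
  {"grip": 0, "dx": 0, "dy": 0, "dz": 0, "spin": 0},
  {"grip": 0, "dx": 0, "dy": 0, "dz": 0, "spin": 0},
])

```text
clock: 8.47
tcp_pos: [553.1, 95.2, 79.4]
tcp_rot: [-179.8, 0.4, 98.4]
force: [-5.1, -11.8, 10.6]
width: 13.8
```

Fence and stop are both in contact. I'll do a light seat towards the fence, then release.

Emit:
drive_tool([
  {"grip": 0, "dx": 0, "dy": 0.1, "dz": 0, "spin": 0},
  {"grip": 0, "dx": 0, "dy": 0, "dz": 0, "spin": 0},
  {"grip": 0, "dx": 0, "dy": 0, "dz": 0, "spin": 0},
])

```text
clock: 8.72
tcp_pos: [553.0, 95.3, 79.4]
tcp_rot: [-179.7, 0.4, 98.4]
force: [-7.2, -12.0, 12.9]
width: 13.8
```

Emit:
drive_tool([
  {"grip": 0.1, "dx": 0, "dy": 0, "dz": -0.1, "spin": 0},
  {"grip": 0.2, "dx": 0, "dy": 0, "dz": 0, "spin": 0},
  {"grip": 0.4, "dx": 0, "dy": 0, "dz": 0, "spin": 0},
  {"grip": 0.4, "dx": 0, "dy": 0, "dz": 0, "spin": 0},
  {"grip": 0.4, "dx": 0, "dy": 0, "dz": 0, "spin": 0},
])

```text
clock: 9.13
tcp_pos: [554.5, 99.8, 79.0]
tcp_rot: [-180.0, -0.0, 98.4]
force: [-0.1, -0.2, -0.2]
width: 35.2
```

Emit:
drive_tool([
  {"grip": 0.4, "dx": 0, "dy": 0, "dz": -1, "spin": 0},
  {"grip": 0.4, "dx": 0, "dy": 0, "dz": -3, "spin": 0},
  {"grip": 0.4, "dx": 0, "dy": 0, "dz": -4, "spin": 0},
  {"grip": 0.2, "dx": 0, "dy": -4, "dz": -1, "spin": 0},
  {"grip": 0, "dx": 0, "dy": -4, "dz": 0, "spin": 0},
])

```text
clock: 9.55
tcp_pos: [480.1, 87.7, 175.2]
tcp_rot: [179.3, 0.1, 98.4]
force: [-0.1, 0.0, -0.9]
width: 27.6
```

Emit:
drive_tool([
  {"grip": 0, "dx": 0, "dy": -4, "dz": 0, "spin": 0},
  {"grip": 0, "dx": 0, "dy": -4, "dz": 0, "spin": 0},
  {"grip": 0, "dx": 0, "dy": -2, "dz": 0, "spin": 0},
  {"grip": 0, "dx": 0, "dy": 0, "dz": 0, "spin": 0},
  {"grip": 0, "dx": 0, "dy": 0, "dz": 0, "spin": 0},
])

```text
clock: 9.97
tcp_pos: [377.0, 73.0, 170.4]
tcp_rot: [179.8, 0.0, 98.4]
force: [0.4, -0.2, 0.1]
width: 0.7
```

Run:
```python
from h import *
im,d=grab('side','side4'); cv2.imwrite('pics/c6.png',cv2.resize(im[110:240,190:310,::-1],None,fx=5,fy=4.6,interpolation=cv2.INTER_CUBIC))
im,d=grab('top','top4'); cv2.imwrite('pics/c7.png',cv2.resize(im[165:265,170:350,::-1],None,fx=4,fy=4,interpolation=cv2.INTER_CUBIC))
```

```text
(no output)
```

View pics/c6.png

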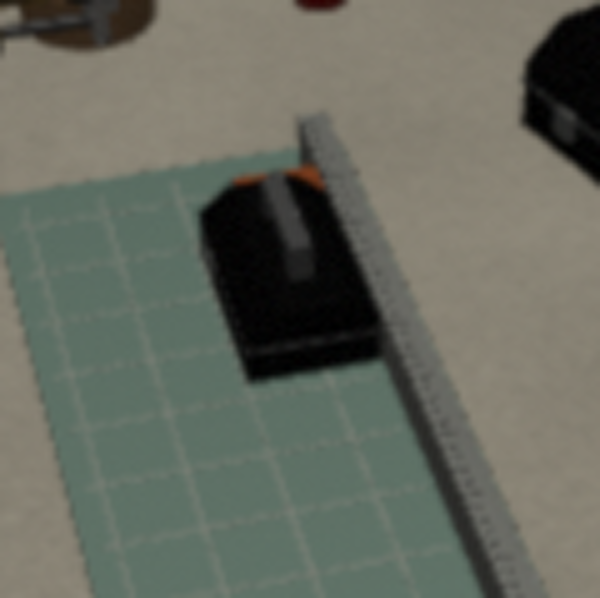

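View pics/c7.png

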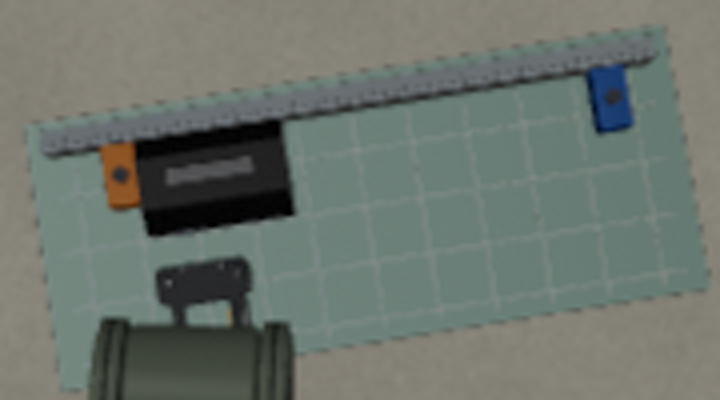

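The case is flush along the fence (top crop (135,150)–(285,125)) and touches the orange stop at (138,175). I'll check this numerically.

Run:
```python
from meas import *
im=np.load('pics/top4.npz')['im']
x0,y0,x1,y1=204,196,244,225
S=4;g=cv2.resize(im[y0:y1,x0:x1],None,fx=S,fy=S,interpolation=cv2.INTER_CUBIC).max(2)
# dark case incl. bounded by colour: exclude fence shadow by size check
r=rect('top',case(im,(198,192,248,228)),48);print('case',r)
sub=im[203:215,208:236]; g=cv2.resize(sub,None,fx=S,fy=S,interpolation=cv2.INTER_CUBIC).max(2)
h=rect('top',(largest(g>68)+.5)/S-.5+[208,203],96);print('handle',h)
x0,y0,x1,y1=170,165,355,270
c=cv2.resize(im[y0:y1,x0:x1],None,fx=S,fy=S,interpolation=cv2.INTER_CUBIC);hh=cv2.cvtColor(c,cv2.COLOR_RGB2HSV)
cs=[]
for n,lo,hi in[('or',(5,120,60),(20,255,255)),('bl',(103,120,50),(125,255,255))]:
    m=cv2.morphologyEx(cv2.inRange(hh,lo,hi),cv2.MORPH_CLOSE,np.ones((21,21)));q=rect('top',(largest(m>0)+.5)/S-.5+[x0,y0],48);print(n,q);cs.append(np.array(q[0]))
v=cs[0]-cs[1];v/=np.linalg.norm(v);n=np.array([v[1],-v[0]])
print('board yaw',np.degrees(np.arctan2(-v[0],v[1])))
for k in(r,h):
    e=np.array(k[0])-cs[0]; print('rel to orange centre: x',e@n,'(want -14.5) y',e@v,'(want -80)')
print(monitor.sense()['tcp_pos'],monitor.sense()['tcp_rot'])
```

```text
case ((560.4735107421875, 84.31681823730469), (96.95733642578125, 162.31004333496094), 8.657934188842773)
handle ((555.2518920898438, 95.98373413085938), (12.985807418823242, 71.68639373779297), 8.717345237731934)
or ((556.2627563476562, 176.7591552734375), (56.86277770996094, 31.496095657348633), 7.196775436401367)
bl ((619.0776977539062, -249.27630615234375), (57.15716552734375, 33.89972686767578), 6.889510631561279)
board yaw 8.387298367310573
rel to orange centre: x -9.318263880918654 (want -14.5) y -92.06783416328747 (want -80)
rel to orange centre: x -12.782255991498909 (want -14.5) y -79.7640548058859 (want -80)
[378.38729711  72.95788694 170.50607516] [1.79835123e+02 1.73906756e-02 9.83942030e+01]
```

The case-outline mask merged with the fence shadow (97x162 mm), so I discard it. The handle reads along-fence −79.8 (want −80), yaw 8.7° against the board's 8.4°, and x within 2 mm. It is seated. Now I'll bring the closed fingers to the near bevel.

Emit:
drive_tool([
  {"grip": 0, "dx": -0.4, "dy": 4, "dz": 0, "spin": 0},
  {"grip": 0, "dx": 0, "dy": 3.7, "dz": 0, "spin": 0},
  {"grip": 0, "dx": 0, "dy": 1, "dz": 3, "spin": 0},
  {"grip": 0, "dx": 0, "dy": 0, "dz": 3, "spin": 0},
  {"grip": 0, "dx": 0, "dy": 0, "dz": 3, "spin": 0},
])

```text
clock: 10.48
tcp_pos: [466.8, 81.8, 78.7]
tcp_rot: [179.8, 0.0, 98.4]
force: [-0.9, -0.2, -0.4]
width: 0.6
```

Emit:
drive_tool([
  {"grip": 0, "dx": 0, "dy": 1, "dz": 0, "spin": 0},
  {"grip": 0, "dx": 0, "dy": 1, "dz": 0.5, "spin": 0},
  {"grip": 0, "dx": 0, "dy": 1, "dz": 0, "spin": 0},
  {"grip": 0, "dx": 0, "dy": 0, "dz": 0, "spin": 0},
  {"grip": 0, "dx": 0, "dy": 0, "dz": 0, "spin": 0},
])

```text
clock: 10.9
tcp_pos: [495.3, 86.1, 75.9]
tcp_rot: [179.9, 0.0, 98.4]
force: [-0.9, -0.0, 0.2]
width: 0.5
```

Run:
```python
from h import *
im,d=grab('side','side5'); cv2.imwrite('pics/c8.png',cv2.resize(im[110:240,190:310,::-1],None,fx=5,fy=4.6,interpolation=cv2.INTER_CUBIC))
s=monitor.sense();print(s['tcp_pos'],s['tcp_rot'],s['force'])
```

```text
[494.3665611   86.04353512  75.67892782] [1.79891691e+02 1.57481699e-02 9.84020931e+01] [-0.38360004 -0.48002354  0.51031524]
```

View pics/c8.png

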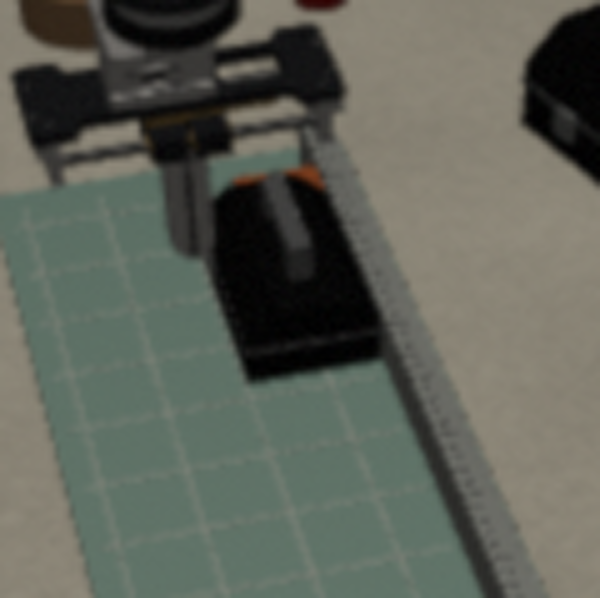

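The closed fingertips at crop (190,250) stand just off the near bevel at mid-length. I'll approach along the diagonal in small steps.

Emit:
drive_tool([
  {"grip": 0, "dx": 0, "dy": 0.4, "dz": 0.5, "spin": 0},
  {"grip": 0, "dx": 0, "dy": 0.3, "dz": 0.4, "spin": 0},
  {"grip": 0, "dx": 0, "dy": 0.2, "dz": 0.2, "spin": 0},
  {"grip": 0, "dx": 0, "dy": 0, "dz": 0, "spin": 0},
  {"grip": 0, "dx": 0, "dy": 0, "dz": 0, "spin": 0},
])

```text
clock: 11.37
tcp_pos: [501.5, 87.2, 63.2]
tcp_rot: [-180.0, -0.0, 98.4]
force: [0.3, 0.4, -0.2]
width: 0.7
```

Emit:
drive_tool([
  {"grip": 0, "dx": 0, "dy": 0.15, "dz": 0.15, "spin": 0},
  {"grip": 0, "dx": 0, "dy": 0.15, "dz": 0.15, "spin": 0},
  {"grip": 0, "dx": 0, "dy": 0, "dz": 0, "spin": 0},
  {"grip": 0, "dx": 0, "dy": 0, "dz": 0, "spin": 0},
])

```text
clock: 11.7
tcp_pos: [504.8, 87.7, 60.4]
tcp_rot: [-180.0, -0.0, 98.4]
force: [-1.3, -0.8, 1.0]
width: 0.3
```

Emit:
drive_tool([
  {"grip": 0, "dx": 0, "dy": 0.1, "dz": 0.1, "spin": 0},
  {"grip": 0, "dx": 0, "dy": 0, "dz": 0, "spin": 0},
  {"grip": 0, "dx": 0, "dy": 0, "dz": 0, "spin": 0},
])

```text
clock: 11.95
tcp_pos: [505.8, 87.8, 59.4]
tcp_rot: [-180.0, -0.0, 98.4]
force: [0.5, 0.3, 0.5]
width: 0.3
```

Emit:
drive_tool([
  {"grip": 0, "dx": 0, "dy": 0.1, "dz": 0.1, "spin": 0},
  {"grip": 0, "dx": 0, "dy": 0, "dz": 0, "spin": 0},
  {"grip": 0, "dx": 0, "dy": 0, "dz": 0, "spin": 0},
])

```text
clock: 12.2
tcp_pos: [506.8, 88.0, 58.4]
tcp_rot: [-180.0, -0.0, 98.4]
force: [0.1, 0.5, 0.4]
width: 0.2
```

Emit:
drive_tool([
  {"grip": 0, "dx": 0, "dy": 0.1, "dz": 0.1, "spin": 0},
  {"grip": 0, "dx": 0, "dy": 0, "dz": 0, "spin": 0},
  {"grip": 0, "dx": 0, "dy": 0, "dz": 0, "spin": 0},
])

```text
clock: 12.45
tcp_pos: [507.8, 88.1, 57.4]
tcp_rot: [-180.0, -0.0, 98.4]
force: [0.7, 0.5, -0.1]
width: 0.2
```

Emit:
drive_tool([
  {"grip": 0, "dx": 0, "dy": 0.1, "dz": 0.1, "spin": 0},
  {"grip": 0, "dx": 0, "dy": 0, "dz": 0, "spin": 0},
  {"grip": 0, "dx": 0, "dy": 0, "dz": 0, "spin": 0},
])

```text
clock: 12.7
tcp_pos: [508.7, 88.3, 56.4]
tcp_rot: [-180.0, -0.0, 98.4]
force: [-0.6, -0.3, -0.5]
width: 0.4
```

Emit:
drive_tool([
  {"grip": 0, "dx": 0, "dy": 0.15, "dz": 0, "spin": 0},
  {"grip": 0, "dx": 0, "dy": 0, "dz": 0, "spin": 0},
  {"grip": 0, "dx": 0, "dy": 0, "dz": 0, "spin": 0},
])

```text
clock: 12.95
tcp_pos: [510.4, 88.5, 56.5]
tcp_rot: [180.0, 0.0, 98.4]
force: [-0.5, 0.6, 0.6]
width: 0.7
```

Emit:
drive_tool([
  {"grip": 0, "dx": 0, "dy": 0.1, "dz": 0, "spin": 0},
  {"grip": 0, "dx": 0, "dy": 0, "dz": 0, "spin": 0},
  {"grip": 0, "dx": 0, "dy": 0, "dz": 0, "spin": 0},
])

```text
clock: 13.2
tcp_pos: [511.3, 88.7, 56.4]
tcp_rot: [-180.0, -0.0, 98.4]
force: [-0.5, 0.3, 0.5]
width: 0.4
```

Emit:
drive_tool([
  {"grip": 0, "dx": 0, "dy": 0.1, "dz": 0, "spin": 0},
  {"grip": 0, "dx": 0, "dy": 0, "dz": 0, "spin": 0},
  {"grip": 0, "dx": 0, "dy": 0, "dz": 0, "spin": 0},
])

```text
clock: 13.45
tcp_pos: [512.3, 88.8, 56.4]
tcp_rot: [180.0, 0.0, 98.4]
force: [-0.2, 0.3, -0.2]
width: 0.4
```

Emit:
drive_tool([
  {"grip": 0, "dx": 0, "dy": 0.1, "dz": 0, "spin": 0},
  {"grip": 0, "dx": 0, "dy": 0, "dz": 0, "spin": 0},
  {"grip": 0, "dx": 0, "dy": 0, "dz": 0, "spin": 0},
])

```text
clock: 13.7
tcp_pos: [513.3, 88.9, 56.5]
tcp_rot: [180.0, 0.0, 98.4]
force: [-0.1, -0.7, 0.3]
width: 0.7
```

Emit:
drive_tool([
  {"grip": 0, "dx": 0, "dy": 0.1, "dz": 0, "spin": 0},
  {"grip": 0, "dx": 0, "dy": 0, "dz": 0, "spin": 0},
  {"grip": 0, "dx": 0, "dy": 0, "dz": 0, "spin": 0},
])

```text
clock: 13.95
tcp_pos: [514.3, 89.1, 56.4]
tcp_rot: [180.0, 0.0, 98.4]
force: [0.1, -0.0, 0.8]
width: 0.5
```

Emit:
drive_tool([
  {"grip": 0, "dx": 0, "dy": 0.1, "dz": 0, "spin": 0},
  {"grip": 0, "dx": 0, "dy": 0, "dz": 0, "spin": 0},
  {"grip": 0, "dx": 0, "dy": 0, "dz": 0, "spin": 0},
])

```text
clock: 14.2
tcp_pos: [515.2, 89.2, 56.4]
tcp_rot: [-180.0, -0.0, 98.4]
force: [-0.2, -0.2, 0.1]
width: -0.1
```

Emit:
drive_tool([
  {"grip": 0, "dx": 0, "dy": 0.1, "dz": 0, "spin": 0},
  {"grip": 0, "dx": 0, "dy": 0, "dz": 0, "spin": 0},
  {"grip": 0, "dx": 0, "dy": 0, "dz": 0, "spin": 0},
])

```text
clock: 14.45
tcp_pos: [516.2, 89.4, 56.5]
tcp_rot: [180.0, 0.0, 98.4]
force: [-0.2, 0.2, -0.1]
width: 0.5
```

Run:
```python
from h import *
im,d=grab('side','side6'); cv2.imwrite('pics/c9.png',cv2.resize(im[130:210,200:280,::-1],None,fx=7,fy=7,interpolation=cv2.INTER_CUBIC))
s=monitor.sense();print(s['tcp_pos'],s['tcp_rot'],s['force'])
print(proj('side',s['tcp_pos']))
```

```text
[516.19107795  89.38580336  56.44618261] [1.79999255e+02 6.23189101e-04 9.83933917e+01] [-0.69040324 -0.0317153   0.29021883]
[[235.64829492 167.25230298]]
```

View pics/c9.png

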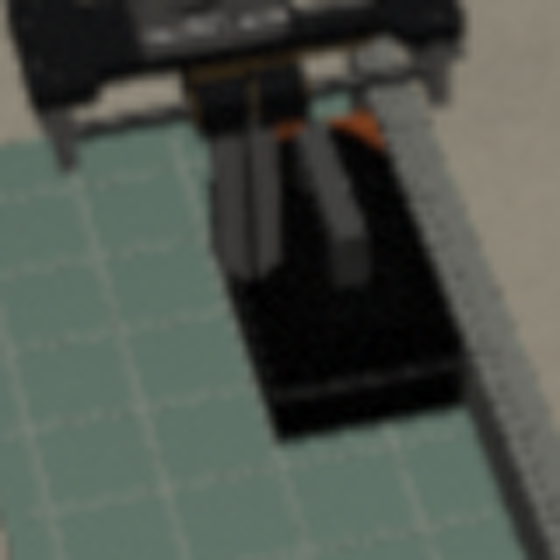

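The fingertips at crop (250,275) are over the near bevel but not touching yet, because the tips look rounded. I'll continue.

Emit:
drive_tool([
  {"grip": 0, "dx": 0, "dy": 0.1, "dz": 0, "spin": 0},
  {"grip": 0, "dx": 0, "dy": 0, "dz": 0, "spin": 0},
  {"grip": 0, "dx": 0, "dy": 0, "dz": 0, "spin": 0},
])

```text
clock: 14.75
tcp_pos: [516.8, 89.5, 56.4]
tcp_rot: [-179.9, -0.0, 98.4]
force: [-1.5, -0.4, 2.0]
width: 0.3
```

Emit:
drive_tool([
  {"grip": 0, "dx": 0, "dy": 0.1, "dz": 0, "spin": 0},
  {"grip": 0, "dx": 0, "dy": 0, "dz": 0, "spin": 0},
  {"grip": 0, "dx": 0, "dy": 0, "dz": 0, "spin": 0},
])

```text
clock: 15.0
tcp_pos: [516.8, 89.5, 56.4]
tcp_rot: [-179.8, 0.0, 98.4]
force: [-4.7, -2.0, 5.3]
width: 0.6
```

Emit:
drive_tool([
  {"grip": 0, "dx": 0, "dy": 0.1, "dz": 0, "spin": 0},
  {"grip": 0, "dx": 0, "dy": 0, "dz": 0, "spin": 0},
  {"grip": 0, "dx": 0, "dy": 0, "dz": 0, "spin": 0},
])

```text
clock: 15.25
tcp_pos: [516.8, 89.5, 56.4]
tcp_rot: [-179.7, 0.0, 98.4]
force: [-6.6, -1.4, 7.9]
width: 0.4
```

Contact made: 45° reaction on the bevel, about 7 N and 8 N. I'll load it up to 15/15.

Emit:
drive_tool([
  {"grip": 0, "dx": 0, "dy": 0.1, "dz": 0.05, "spin": 0},
  {"grip": 0, "dx": 0, "dy": 0, "dz": 0, "spin": 0},
  {"grip": 0, "dx": 0, "dy": 0, "dz": 0, "spin": 0},
])

```text
clock: 15.5
tcp_pos: [516.8, 89.5, 56.4]
tcp_rot: [-179.6, 0.0, 98.4]
force: [-11.6, -1.9, 12.6]
width: 0.6
```

Emit:
drive_tool([
  {"grip": 0, "dx": 0, "dy": 0.1, "dz": 0, "spin": 0},
  {"grip": 0, "dx": 0, "dy": 0, "dz": 0, "spin": 0},
  {"grip": 0, "dx": 0, "dy": 0, "dz": 0, "spin": 0},
])

```text
clock: 15.75
tcp_pos: [516.8, 89.5, 56.4]
tcp_rot: [-179.4, 0.0, 98.4]
force: [-13.5, -2.3, 14.7]
width: 0.4
```

Emit:
drive_tool([
  {"grip": 0, "dx": 0, "dy": 0.05, "dz": 0, "spin": 0},
  {"grip": 0, "dx": 0, "dy": 0, "dz": 0, "spin": 0},
  {"grip": 0, "dx": 0, "dy": 0, "dz": 0, "spin": 0},
  {"grip": 0, "dx": 0, "dy": 0, "dz": 0, "spin": 0},
  {"grip": 0, "dx": 0, "dy": 0, "dz": 0, "spin": 0},
])

```text
clock: 16.17
tcp_pos: [516.8, 89.5, 56.4]
tcp_rot: [-179.4, 0.0, 98.4]
force: [-14.3, -2.9, 17.2]
width: 0.8
```

Run:
```python
from h import *
im,d=grab('side','side7'); cv2.imwrite('pics/c10.png',cv2.resize(im[110:240,190:310,::-1],None,fx=5,fy=4.6,interpolation=cv2.INTER_CUBIC))
im2,d=grab('top','top7'); cv2.imwrite('pics/c11.png',im2[:,:,::-1])
s=monitor.sense();print(s['tcp_pos'],s['force'],s['clock'])
a=np.load('pics/side4.npz')['im'];
# shift of case end region/handle between released state and now
A=cv2.cvtColor(a,cv2.COLOR_RGB2GRAY).astype(np.float32);B=cv2.cvtColor(im,cv2.COLOR_RGB2GRAY).astype(np.float32)
w=(slice(165,198),slice(236,290)); print(cv2.phaseCorrelate(A[w].copy(),B[w].copy()))
```

```text
[516.81641367  89.5050692   56.42402308] [-14.30603827  -2.15545456  16.81025899] 16.2667
((0.011826267302392779, 0.007327746200274987), 0.8430741024606022)
```

View pics/c10.png

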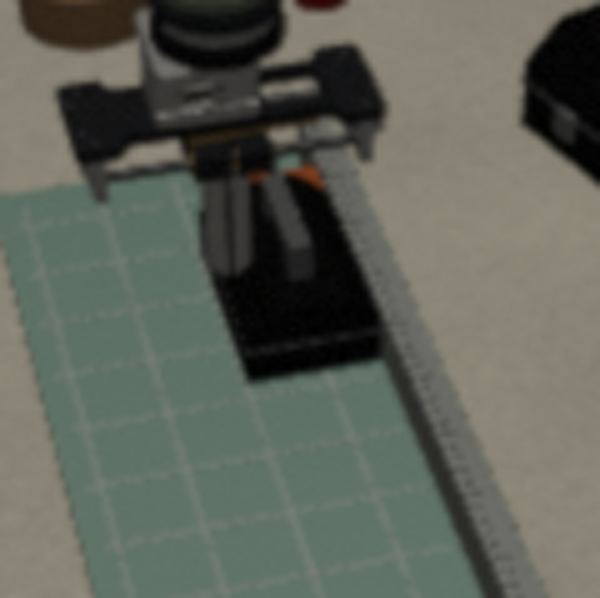

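View pics/c11.png

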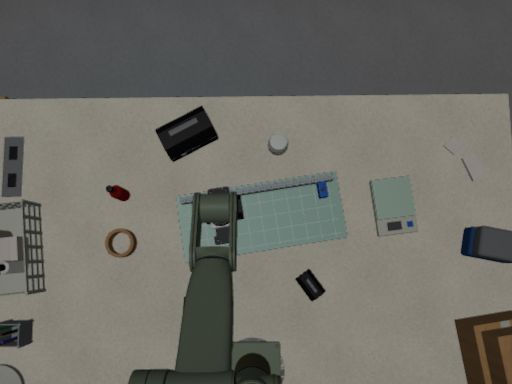

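The case has not moved under load (image shift 0.01 px) and the bystanders are where they were. In board axes the push is about 14.5 N to the fence, 17 N down and about 0 along it. I'm handing in while it holds.

```bash
python3 -c "
from rig import job,monitor
print(monitor.sense()['force']);print(job.job_done())"
```

```text
[-14.30603827  -2.15545456  16.81025899]
the job is handed in; nothing more can be done
None
```

The black case is seated against the metal fence and the orange stop, and I handed the job in at about 16.3 s with the diagonal push still held. I gripped the case by its handle and slid it over the board with a light downward bias. I squared it to the board, felt contact with the fence and then the stop, and let go. I then pressed its near bevel with closed fingertips.

**Last checks:**
- **Push:** about 14.5 N towards the fence, 17 N down and almost nothing along the fence. The downward push is a little above the 15 N asked.
- **Position:** with the case released, before the final push, its handle was 79.8 mm from the orange stop along the fence (target 80). Its yaw was 8.7°, against the board's 8.4°. Across the board the camera read 1.7 mm nearer the fence than a flush case can be. That is within the 2 mm calibration, and the fence contact was felt through the force reading.
- **Stability:** the side view showed no shift of the case once the push was on.
- **Bystanders:** the tape roll, swab tub, spray bottle and scale looked unmoved in the last top view.

**Checks that failed or disagreed:**
- **Case outline:** the final measurement came out at 97 x 162 mm because the mask merged with the fence shadow. I discarded it and used the handle instead.
- **Finger contact:** the fingers met the bevel about 5 mm later than I expected from the finger thickness.

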